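Snap the cap back on the book-repair glue pot

TASK

Book mending is done for today: close the glue pot before it dries out. Pick up the wide cap by its knob (not the slim cap, which belongs to something else), set it upright over the pot's stud and press it straight down past the click until its seal is squeezed fully home; finish while still holding the cap down like that, without letting go. Leave the slim cap, the book, the date stamp, the glue stick and the member cards where they are.

Things in the scene. Friction and masses are not known exactly. Their poses are not given: they have to be found in the camera images.
- glue_pot: round white glue pot, 75 mm across (80 mm black foot), fixed to the desk. Origin at the centre of its underside, z up. Its flat shoulder is 60 mm above the desk; from it a stud (neck) 26 mm in diameter and 26 mm high stands up on the axis, top 86 mm above the desk, its last 6 mm tapered to 18 mm
- stud_foot (a point): on the pot's axis at the height of the shoulder, 60 mm above the desk, z up
- stud_top (a point): centre of the stud's top, 86 mm above the desk
- snap_balls (a point): on the pot's axis, 16 mm above the shoulder, level with four sprung steel balls that stand out of the stud to 34 mm across. They yield inward: pushing the cap over them takes 8 to 15 N, then the force drops and they pull the cap on (the click). They first touch the cap when its underside is about 20 mm above the shoulder; the click is over at about 8 mm
- seal (a joint): squeeze, in m, of the sprung black sealing ring (44 mm across) round the stud's foot: 0 free (its top 8 mm above the shoulder), 0.0035 fully home (its top, and the cap's underside, 4.5 mm above the shoulder; hard stop). It pushes back with 2 N at 0, rising to 9 N at 0.0035; a snapped cap that nobody presses does not squeeze it (0)
- wide_cap: the pot's cap: grey, round, loose, 40 g, standing mouth down. Skirt 45 mm across, 30 mm high; on it a round knob 26 mm across, 24 mm high, to grip from above (54 mm in all). Mouth 30 mm across through a lip 4 mm high, then 38 mm wide, 26 mm deep. Origin at the centre of its underside, z up. Fingertips may push on the flat ledge round the knob, 30 mm above the underside
- slim_cap: a similar grey cap that is too narrow for the stud: skirt 32 mm across, knob 20 mm, also 54 mm high; origin at the centre of its underside. The two caps may stand in either of two places. To be left alone
- book_521: yellow and purple book, 195x129x26 mm, lying near the robot; to be left alone
- date_stamp: black self-inking stamp, 42x62x98 mm, standing; to be left alone
- glue_stick: glue stick with yellow body and red cap, lying, 25 mm thick, 104 mm long; to be left alone
- member_cards: small banded stack of turquoise cards, 56x87x14 mm; to be left alone
Not all that is in view belongs to the job. What is shaped like the glue_pot but purple is not meant.

How it is judged (in metres and radians):
On the way, in this order (a step that is already met when the one before it is completed fails the run):
1. the wide cap is lifted off the desk by the fingers (height (world z) of wide_cap above 0.03 m and contact force between the fingers and wide_cap above 1 N), for 0.2 s.
2. the cap is over the stud, upright, not yet snapped on (horizontal distance between wide_cap and stud_foot below 0.008 m and z of wide_cap in the frame of stud_foot between 0.009 and 0.035 m and angle between wide_cap's own z axis and vertical below 0.2 rad).
At the end, for the whole second after the job is handed in: the wide cap sits upright (within 0.1 rad) and centred (4 mm) on the stud, snapped past the balls, its underside less than 6.8 mm above the pot's shoulder, and the robot still presses it (over 3 N) so that the seal stays squeezed by more than 2 mm through the last second; the cap is at rest (horizontal distance between wide_cap and stud_foot below 0.004 m and z of wide_cap in the frame of stud_foot below 0.0068 m and angle between wide_cap's own z axis and vertical below 0.1 rad and value of joint seal above 0.002 m and contact force between any of the fingers, the arm and wide_cap above 3 N and linear speed of wide_cap below 0.02 m/s); the arm keeps its last pose, push and grip.
It fails at once if the slim cap is moved by more than 2 cm or lifted (distance of slim_cap from where it was at the start of the episode above 0.02 m).
It fails at once if the book is moved by more than 2 cm (distance of book_521 from where it was at the start of the episode above 0.02 m).
It fails at once if the date stamp is moved by more than 2 cm or knocked over (distance of date_stamp from where it was at the start of the episode above 0.02 m or angle between date_stamp's own z axis and vertical above 0.5 rad).
It fails at once if the glue stick is moved by more than 3 cm (distance of glue_stick from where it was at the start of the episode above 0.03 m).
It fails at once if the member cards are moved by more than 2 cm (distance of member_cards from where it was at the start of the episode above 0.02 m).
It also fails if it takes over 54 s, if anything falls off the work surface, if the arm or the gripper's body presses on something with over 40 N, if the wrist force passes 120 N, or if a joint passes its speed limit or range.

ROBOT

A 6-joint arm with a two-finger parallel gripper is mounted at the origin on a cart in front of the work surface, level with it; the furniture and walls round the work are solid. World frame = base frame: x ahead of the robot, y to its left, z up, the work surface at z = 0. Lengths are in mm, angles in rad, forces in N, time in s.
With the tool pointing down it reaches from about 300 to 850 mm from the base axis. Payload 5.4 kg.
Tool frame: the origin (TCP) lies on the centre line of the jaws, within the pads' length; the fingertips stand 25 mm ahead of it and the grasp point (between the pads) lies 6 mm ahead of it; z points along the fingers, y is the line along which they close (so a half turn about z gives the same grasp; the last joint's range is limited). The gripper opens to 85 mm and grips with 20 to 120 N. Pads are 22 mm wide; open, the fingers measure 114 mm over their backs; the gripper's body (76 mm by 85 mm) begins 54 mm behind the grasp point. The pads swing forward as they close: fully open they stand 13 mm farther back than shut.
Start: joints at [-1.367, 0.158, 1.597, -0, 1.386, -0.21], TCP at [231.178, -526.463, 256.299] pointing down, gripper open.
Joint ranges: [-2.91, 2.91], [-0.94, 2.29], [0.18, 2.7], [-1.29, 4.43], [0.17, 2.64], [-3, 3]. Speed limits (rad/s): [2.57, 2.57, 3.14, 3.14, 3.14, 3.14].

INTERFACE

Orientations are given as a unit quaternion [x, y, z, w].
In Python, from cell import robot gives the robot as it stands.
- The arm moves only by the tool carry_out, never from a script. Its argument "steps" is a list of rows, each a list of 3 entries, a list of its own where there are three numbers: the turn, a rotation vector about the world's x, y, z in degrees, then the shift along the world's x, y, z in cm, then the finger opening in cm, from 0 to 8.54. A call has 1 to 5 rows; each row is the pose to reach, as a shift and turn from the pose commanded when the call began; what a row does not reach only later rows make up. A row lasts 1/12 s, in which the tool goes at most 41.7 mm and 7.16 degrees, less where a joint would pass 70% of its speed; a pose out of reach is approached as far as the arm can. A call with a gripper value outside its range is refused whole. The fingers move at their own pace and stop on an object; "force" is the grip in N (left out, the last holds). Time passes only in rows, so rows that repeat a pose let the fingers close. It gives the time, the measured TCP pose, the force, the opening and the grip force at its end, in the units of the state.
- robot.get_obs(): the state, without advancing time (a new reading comes with each control period).
- robot.camera(name): name is "side" or "top"; returns the picture (480x640x3 uint8, red, green, blue); there is no depth.
- robot.camera_model(name): a dict with "K" (3x3 intrinsics, pixels), "R" (3x3) and "t" (3): a world point X has camera coordinates R X + t. Camera axes: x right, y down, z forward; pixel columns grow to the right and rows downward; lengths in mm; the calibration is good to about 2 mm. A picture is of the moment at which its call begins. camera_model takes no time and is no camera call.
- robot.finish_job(): hands the job in; it is judged then, once.
The state is a dict: "time": time; "joint_pos": joint angles; "qvel": joint speeds; "tau": joint torques, N m; "position": TCP position; "tool_rot": TCP orientation; "contact_force": force on the tool from outside, world axes, zero at the start; "ft_torque": the same for the moment, N m; "opening": finger opening in mm; "grip_force": force on a finger pad.
Only numpy, scipy, OpenCV 4.12 (cv2) and the standard library are available. Lean on these libraries where they do the work, as an engineer would, in place of code of your own. Each camera call takes 0.05 s, during which the arm holds its last target. There are 200 camera calls.

## Working session

There is one attempt and no reset: what is moved stays moved. The work goes in short steps, Python scripts to look and compute and a tool call to move; the robot and the scene stay as the last step left them, time stands still between calls to the robot, and variables do not carry over. Pictures are saved under pics/ and viewed, at most 10 in all, crops included, and the job is handed in when it is done.

Besides the shell and the picture viewer there is one more tool, called after "Request:" by a JSON object that holds its "name" and its "arguments", one argument or row to a line. carry_out: Moves the arm, as the interface text tells. Its arguments: {"type":"object","properties":{"steps":{"type":"array","items":{"type":"array"}},"force":{"type":"number"}},"required":["steps"]}

```bash
mkdir -p pics; python3 - <<'E'
from cell import robot
import cv2
for n in("top","side"):
    cv2.imwrite(f"pics/{n}0.png",robot.camera(n)[:,:,::-1]); m=robot.camera_model(n); print(n,m)
o=robot.get_obs();print(o)
E
```

```text
top {'K': array([[444.44343831,   0.        , 316.7960658 ],
       [  0.        , 444.44343831, 234.63856705],
       [  0.        ,   0.        ,   1.        ]]), 'R': array([[-0.02217797, -0.99975167, -0.00217656],
       [-0.98081685,  0.02217956, -0.19366561],
       [ 0.1936658 , -0.0021603 , -0.98106518]]), 't': array([ 57.2656224 , 573.77314688, 915.37686562])}
side {'K': array([[456.3077647 ,   0.        , 318.99799069],
       [  0.        , 456.3077647 , 232.10641361],
       [  0.        ,   0.        ,   1.        ]]), 'R': array([[ 0.98774896, -0.15582726,  0.00835788],
       [-0.05495044, -0.39744577, -0.91597888],
       [ 0.14605628,  0.90429792, -0.40113943]]), 't': array([-562.3764616 ,  111.80239434,  847.67948292])}
{'time': 0.1, 'joint_pos': array([-1.36709466e+00,  1.59039286e-01,  1.59810656e+00,  4.09919101e-05,
        1.38618776e+00, -2.10096328e-01]), 'qvel': array([ 0.0008383 , -0.0010488 , -0.00357252, -0.00080027, -0.00068013,
       -0.0005201 ]), 'tau': array([-8.87168790e-04, -3.96993148e+01, -3.32336998e+01, -2.89207801e-04,
        4.23928417e-03,  5.31647686e-06]), 'position': array([ 231.09236159, -525.97771995,  255.3852644 ]), 'tool_rot': array([ 9.78673052e-01,  2.05422247e-01,  2.29274931e-05, -8.70404180e-04]), 'contact_force': array([-0.31868048,  0.90081381,  0.41881629]), 'ft_torque': array([-0.01956126,  0.05913162, -0.03429284]), 'grip_force': 0.0, 'opening': 85.08058645207998}
```

View pics/top0.png

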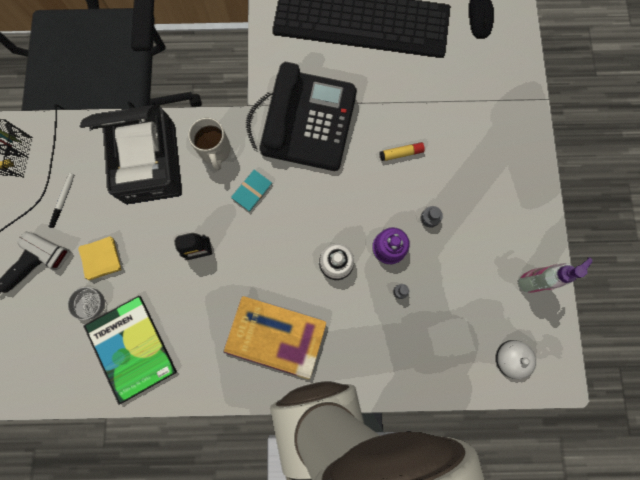

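View pics/side0.png

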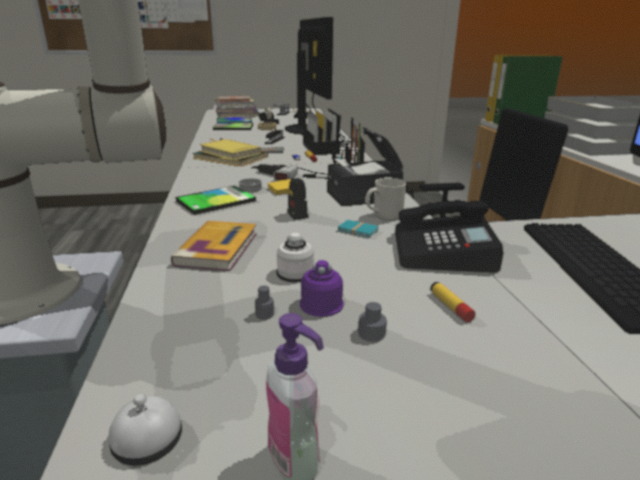

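The caps are at top (431,216) / side (372,322), which looks wide, and at top (401,292) / side (264,303), which looks slim. The white pot is at top (337,262) / side (295,257). The purple decoy is at top (391,245). I'll confirm with one enlarged crop.

```bash
python3 - <<'E'
import cv2,numpy as np
t=cv2.imread("pics/top0.png")[190:310,310:450];s=cv2.imread("pics/side0.png")[225:345,250:400]
t=cv2.resize(t,None,fx=4.8,fy=4.8,interpolation=3)[:, :];s=cv2.resize(s,None,fx=4.8,fy=4.8,interpolation=3)
im=np.hstack([t,s]);print(im.shape)
k=.57; cv2.imwrite("pics/c1.png",cv2.resize(im,None,fx=k,fy=k,interpolation=3))
E
```

```text
(576, 1392, 3)
```

View pics/c1.png

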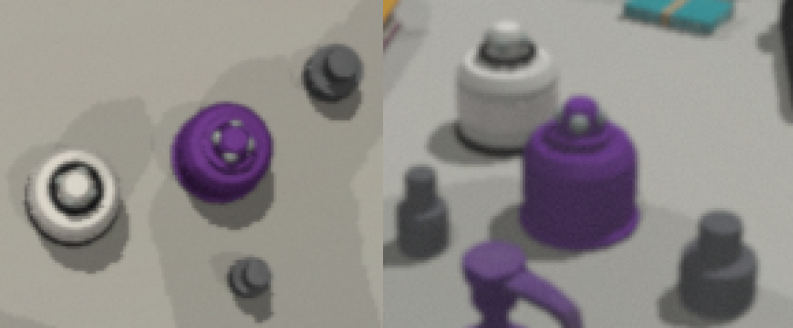

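The crop confirms it: the cap at top (435,212) / side (373,306) is clearly broader in both views, so it is the wide cap. The one at top (404,289) is slim. The white pot's stud top is at top (338,258) / side (295,235).

```bash
cat > h.py <<'E'
from cell import robot
import numpy as np
from scipy.optimize import least_squares
def proj(n,X):
    m=robot.camera_model(n);c=m["R"]@X+m["t"];p=m["K"]@c;return p[:2]/p[2]
def loc(z,**px):
    f=lambda q:np.concatenate([proj(n,np.array([q[0],q[1],z]))-p for n,p in px.items()])
    r=least_squares(f,[450,-100]);return r.x.round(1),r.fun.round(1)
E
python3 - <<'E'
from h import *
for k,z,t,s in [("wide",54,(435.4,211.9),(373.2,306.1)),("stud",86,(337.8,258.3),(295.3,235.2)),("slim",54,(404.3,289),(263.5,288.6)),("purple",86,(395.9,242.3),(322.,265.))]:
    print(k,loc(z,top=t,side=s),loc(z,top=t)[0],loc(z,side=s)[0])
# pot foot-based check
E
```

```text
wide (array([ 620.6, -219.8]), array([ 0.4,  0. ,  0. , -0.5])) [ 620.7 -219. ] [ 620.2 -221.2]
stud (array([5.198e+02, 5.000e-01]), array([ 0.5, -1.1, -1.1, -0.9])) [517.5   1.6] [521.4  -4.1]
slim (array([ 452.5, -141. ]), array([ 0.4,  0.1,  0. , -0.7])) [ 452.7 -140. ] [ 452.4 -143.2]
purple (array([ 551.9, -125.3]), array([ 1.5, -1.5, -1.3, -2.2])) [ 548.8 -122. ] [ 552.7 -133.5]
```

Request:
{"name": "carry_out", "arguments": {
  "steps": [
    [[0,0,0],[0,0,4],7],
    [[0,0,0],[2,2,7],6],
    [[0,0,0],[5,4,7],6],
    [[0,0,0],[8,6.5,7],6],
    [[0,0,0],[11,9,7],6]
  ],
  "force": 40
}}

```text
time: 0.52
position: [342.1, -435.6, 326.6]
tool_rot: [0.979, 0.205, 0.0, 0.0]
contact_force: [-0.2, -0.1, -0.6]
opening: 60.3
grip_force: 0.0
```

Request:
{"name": "carry_out", "arguments": {
  "steps": [
    [[0,0,0],[3,2.4,0],6],
    [[0,0,0],[6,4.8,0],6],
    [[0,0,0],[9,7.2,0],6],
    [[0,0,0],[12,9.6,0],6],
    [[0,0,0],[15,12,0],6]
  ]
}}

```text
time: 0.93
position: [492.3, -314.8, 325.8]
tool_rot: [0.979, 0.205, -0.0, -0.0]
contact_force: [-0.2, -0.0, -0.8]
opening: 59.7
grip_force: 0.0
```

Request:
{"name": "carry_out", "arguments": {
  "steps": [
    [[0,0,0],[3,2.4,0],6],
    [[0,0,0],[6,4.8,-2],6],
    [[0,0,0],[9,7.2,-4],6],
    [[0,0,0],[12,9,-7],6],
    [[0,0,0],[12.9,9.6,-10],6]
  ]
}}

```text
time: 1.35
position: [623.6, -218.1, 227.1]
tool_rot: [0.978, 0.207, 0.002, 0.001]
contact_force: [0.5, -0.4, 0.0]
opening: 60.0
grip_force: 0.0
```

Request:
{"name": "carry_out", "arguments": {
  "steps": [
    [[0,0,0],[0,0,-3],6],
    [[0,0,0],[0,0,-6],6],
    [[0,0,0],[0,0,-9],6],
    [[0,0,0],[0,0,-11],6],
    [[0,0,0],[0,0,-11],6]
  ]
}}

```text
time: 1.77
position: [616.4, -218.2, 109.5]
tool_rot: [0.979, 0.205, -0.004, -0.004]
contact_force: [-1.7, 0.3, -0.5]
opening: 59.9
grip_force: 0.0
```

```bash
python3 - <<'E'
from h import *
import cv2
print(robot.get_obs()["position"])
t=robot.camera("top")[150:270,370:510,::-1];s=robot.camera("side")[230:350,310:450,::-1]
cv2.imwrite("pics/c2.png",cv2.resize(np.hstack([t,s]),None,fx=2.8,fy=2.8,interpolation=3))
E
```

```text
[ 616.43653802 -218.23835799  109.49774385]
```

View pics/c2.png

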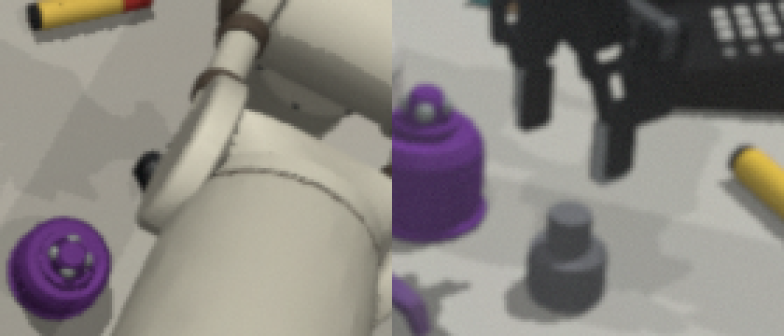

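```bash
python3 - <<'E'
from h import *
for z in (85,90,95): print(proj("side",np.array([617,-218.3,z])),proj("side",np.array([620,-220,z])))
u=np.array([.402,-.916,0])
for z in (85,90,95):
  print([proj("side",np.array([617,-218.3,z])+s*30*u).round(1) for s in(-1,1)])
print(robot.get_obs()["position"])
E
```

```text
[371.8407854  288.18599155] [374.01198547 288.60392616]
[372.01834902 285.37837597] [374.19601955 285.79311413]
[372.19692687 282.55472341] [374.38110647 282.96622168]
[array([360., 280.]), array([384.4, 296.9])]
[array([360.2, 277.3]), array([384.7, 294.1])]
[array([360.3, 274.5]), array([384.9, 291.2])]
[ 619.70750545 -220.18468598  115.70704289]
```

Request:
{"name": "carry_out", "arguments": {
  "steps": [
    [[0,0,0],[0,0,-2],6],
    [[0,0,0],[0,0,-4],6],
    [[0,0,0],[0,0,-5.5],6],
    [[0,0,0],[0,0,-6],6],
    [[0,0,0],[0,0,-6],6]
  ]
}}

```text
time: 2.28
position: [619.8, -220.3, 55.8]
tool_rot: [0.979, 0.205, -0.001, -0.001]
contact_force: [0.2, -0.5, 0.5]
opening: 59.8
grip_force: 0.0
```

Request:
{"name": "carry_out", "arguments": {
  "steps": [
    [[0,0,0],[0,0,0],4],
    [[0,0,0],[0,0,0],3],
    [[0,0,0],[0,0,0],2],
    [[0,0,0],[0,0,0],1.5],
    [[0,0,0],[0,0,0],1.5]
  ],
  "force": 60
}}

```text
time: 2.7
position: [621.3, -221.1, 58.2]
tool_rot: [0.979, 0.205, 0.001, 0.001]
contact_force: [-0.7, 0.4, 6.5]
opening: 23.8
grip_force: 59.5
```

Request:
{"name": "carry_out", "arguments": {
  "steps": [
    [[0,0,0],[0,0,0],1.5],
    [[0,0,0],[0,0,1],1.5],
    [[0,0,0],[0,0,3],1.5],
    [[0,0,0],[0,0,5],1.5],
    [[0,0,0],[0,0,7],1.5]
  ]
}}

```text
time: 3.12
position: [619.8, -220.2, 127.2]
tool_rot: [0.979, 0.205, -0.0, -0.0]
contact_force: [0.1, -0.4, -0.6]
opening: 23.9
grip_force: 59.0
```

Request:
{"name": "carry_out", "arguments": {
  "steps": [
    [[0,0,0],[0,0,3],1.5],
    [[0,0,0],[0,0,6],1.5],
    [[0,0,0],[-1,2.2,7],1.5],
    [[0,0,0],[-2.2,5,7],1.5],
    [[0,0,0],[-3.4,7.6,7],1.5]
  ]
}}

```text
time: 3.53
position: [586.3, -144.1, 198.3]
tool_rot: [0.979, 0.205, 0.001, 0.001]
contact_force: [-0.6, 0.8, -1.1]
opening: 23.8
grip_force: 59.0
```

Request:
{"name": "carry_out", "arguments": {
  "steps": [
    [[0,0,0],[-1.3,2.9,0],1.5],
    [[0,0,0],[-2.6,5.8,0],1.5],
    [[0,0,0],[-3.9,8.7,0],1.5],
    [[0,0,0],[-5.2,11.6,0],1.5],
    [[0,0,0],[-6.2,13.8,0],1.5]
  ]
}}

```text
time: 3.95
position: [522.7, -4.4, 196.5]
tool_rot: [0.979, 0.206, -0.0, -0.0]
contact_force: [-0.7, -0.1, -0.8]
opening: 23.7
grip_force: 59.1
```

Request:
{"name": "carry_out", "arguments": {
  "steps": [
    [[0,0,0],[-0.4,0.7,-1],1.5],
    [[0,0,0],[-0.4,0.7,-3],1.5],
    [[0,0,0],[-0.4,0.7,-3],1.5],
    [[0,0,0],[-0.4,0.7,-3],1.5],
    [[0,0,0],[-0.4,0.7,-3],1.5]
  ]
}}

```text
time: 4.37
position: [520.6, -0.2, 166.8]
tool_rot: [0.979, 0.205, 0.0, 0.0]
contact_force: [-0.2, -1.1, 0.4]
opening: 24.0
grip_force: 59.1
```

```bash
python3 - <<'E'
from h import *
import cv2
o=robot.get_obs();print(o["position"],o["tool_rot"],o["opening"])
t=robot.camera("top");s=robot.camera("side");cv2.imwrite("pics/t3.png",t[:,:,::-1]);cv2.imwrite("pics/s3.png",s[:,:,::-1])
t=t[200:310,270:400,::-1];s=s[175:285,230:360,::-1]
cv2.imwrite("pics/c3.png",cv2.resize(np.hstack([t,s]),None,fx=3,fy=3,interpolation=3))
E
```

```text
[ 5.20614220e+02 -1.93030107e-01  1.66784603e+02] [9.78760510e-01 2.05006859e-01 1.62421926e-04 1.59628085e-04] 24.02881566246321
```

View pics/c3.png

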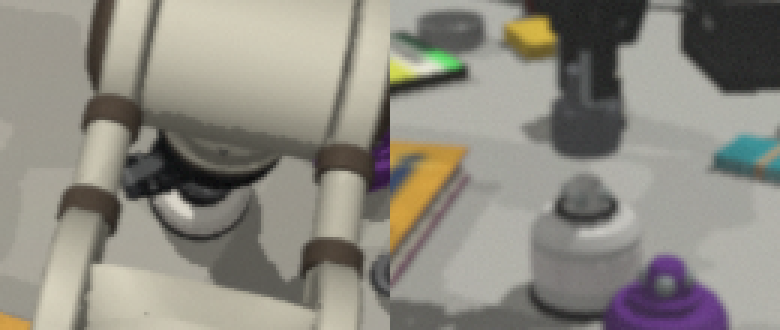

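```bash
python3 - <<'E'
from h import *
import cv2
F=6
a=np.linspace(0,2*np.pi,60)
def panel(f,n,x0,y0,w,h,items):
    im=cv2.resize(cv2.imread(f)[y0:y0+h,x0:x0+w],None,fx=F,fy=F,interpolation=cv2.INTER_CUBIC)
    for (x,y,z,r),c in items:
        p=np.array([(proj(n,np.array([x+r*np.cos(t),y+r*np.sin(t),z]))-[x0,y0]+.5)*F for t in a])
        cv2.polylines(im,[p.round().astype(np.int32)],True,c,1)
    return im
P=(519.8,.5)
it=[((*P,0,40),(0,0,255)),((*P,68,22),(0,255,0)),((*P,86,9),(255,0,0))]
C=(520.2,.1);z=108.5
ic=[((*C,z,22.5),(0,255,255)),((*C,z+30,22.5),(0,255,255))]
A=panel("pics/top0.png","top",305,230,64,64,it)
B=panel("pics/side0.png","side",264,222,64,64,it)
D=panel("pics/s3.png","side",270,195,56,96,it+ic)
im=np.zeros((768-168,800,3),np.uint8);D=D[:576]
im[:384,:384]=A;im[:384,384:768]=0
out=np.hstack([np.vstack([A[:290+0],B[:290]]) if 0 else A[:384],D[:384]])
out=np.hstack([cv2.resize(np.vstack([A,B]),None,fx=.75,fy=.75,interpolation=cv2.INTER_AREA),D])
print(out.shape);cv2.imwrite("pics/c4.png",out)
E
```

```text
(576, 624, 3)
```

View pics/c4.png

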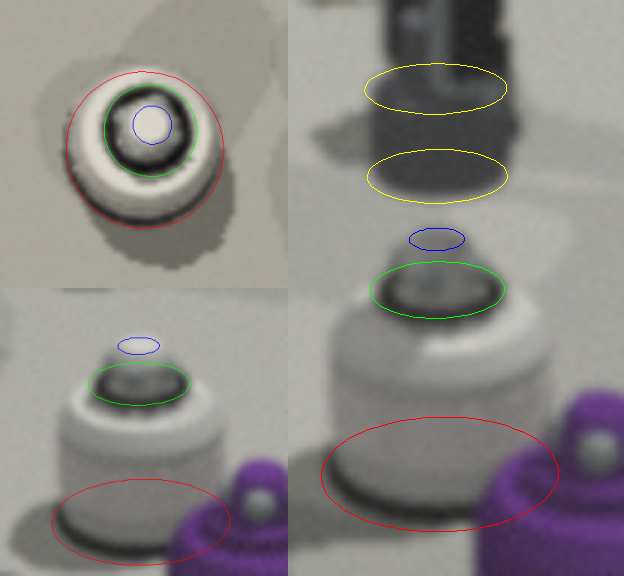

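The pot outline fits the model well at (519.5, 0.5), and the cap is centred above it to about 1 mm. I'll descend slowly and watch the force.

Request:
{"name": "carry_out", "arguments": {
  "steps": [
    [[0,0,0],[-0.05,0,-0.8],1.5],
    [[0,0,0],[-0.05,0,-1.6],1.5],
    [[0,0,0],[-0.05,0,-2.2],1.5],
    [[0,0,0],[-0.05,0,-2.6],1.5],
    [[0,0,0],[-0.05,0,-2.6],1.5]
  ],
  "force": 100
}}

```text
time: 4.88
position: [519.3, 0.8, 139.2]
tool_rot: [0.979, 0.205, -0.001, -0.001]
contact_force: [0.0, -0.0, -0.4]
opening: 22.9
grip_force: 98.1
```

Request:
{"name": "carry_out", "arguments": {
  "steps": [
    [[0,0,0],[0,0,-0.1],1.5],
    [[0,0,0],[0,0,-0.2],1.5],
    [[0,0,0],[0,0,-0.3],1.5],
    [[0,0,0],[0,0,-0.3],1.5],
    [[0,0,0],[0,0,-0.3],1.5]
  ]
}}

```text
time: 5.3
position: [520.2, 0.8, 137.9]
tool_rot: [0.979, 0.205, 0.001, -0.0]
contact_force: [0.3, 0.9, 2.4]
opening: 22.8
grip_force: 98.6
```

Request:
{"name": "carry_out", "arguments": {
  "steps": [
    [[0,0,0],[0,0,-0.1],1.5],
    [[0,0,0],[0,0,-0.2],1.5],
    [[0,0,0],[0,0,-0.3],1.5],
    [[0,0,0],[0,0,-0.4],1.5],
    [[0,0,0],[0,0,-0.4],1.5]
  ]
}}

```text
time: 5.72
position: [520.7, 0.6, 134.4]
tool_rot: [0.979, 0.205, 0.001, 0.0]
contact_force: [0.8, 3.1, 3.7]
opening: 22.7
grip_force: 98.7
```

Request:
{"name": "carry_out", "arguments": {
  "steps": [
    [[0,0,0],[0,0,-0.1],1.5],
    [[0,0,0],[0,0,-0.2],1.5],
    [[0,0,0],[0,0,-0.3],1.5],
    [[0,0,0],[0,0,-0.4],1.5],
    [[0,0,0],[0,0,-0.4],1.5]
  ]
}}

```text
time: 6.13
position: [519.1, 0.9, 127.8]
tool_rot: [0.979, 0.205, -0.0, -0.001]
contact_force: [4.9, 3.8, -6.7]
opening: 22.2
grip_force: 98.3
```

Request:
{"name": "carry_out", "arguments": {
  "steps": [
    [[0,0,0],[0.05,0.05,-0.1],1.5],
    [[0,0,0],[0.1,0.1,-0.2],1.5],
    [[0,0,0],[0.1,0.1,-0.3],1.5],
    [[0,0,0],[0.1,0.1,-0.4],1.5],
    [[0,0,0],[0.1,0.1,-0.4],1.5]
  ]
}}

```text
time: 6.55
position: [520.1, 1.4, 125.3]
tool_rot: [0.979, 0.205, -0.001, -0.0]
contact_force: [-2.6, 1.5, 3.7]
opening: 22.6
grip_force: 99.5
```

Request:
{"name": "carry_out", "arguments": {
  "steps": [
    [[0,0,0],[0,0,-0.1],1.5],
    [[0,0,0],[0,0,-0.2],1.5],
    [[0,0,0],[0,0,-0.3],1.5],
    [[0,0,0],[0,0,-0.3],1.5],
    [[0,0,0],[0,0,-0.3],1.5]
  ]
}}

```text
time: 6.97
position: [520.5, 1.3, 123.0]
tool_rot: [0.979, 0.206, -0.0, 0.0]
contact_force: [-5.2, 1.0, 8.4]
opening: 22.6
grip_force: 100.2
```

Request:
{"name": "carry_out", "arguments": {
  "steps": [
    [[0,0,0],[0,0,-0.1],1.5],
    [[0,0,0],[0,0,-0.2],1.5],
    [[0,0,0],[0,0,-0.2],1.5],
    [[0,0,0],[0,0,-0.2],1.5],
    [[0,0,0],[0,0,-0.2],1.5]
  ]
}}

```text
time: 7.38
position: [520.7, 1.3, 122.7]
tool_rot: [0.979, 0.206, -0.0, 0.0]
contact_force: [-10.2, 1.4, 19.7]
opening: 22.7
grip_force: 101.5
```

Request:
{"name": "carry_out", "arguments": {
  "steps": [
    [[0,0,0],[-0.03,0,-0.1],1.5],
    [[0,0,0],[-0.03,0,-0.2],1.5],
    [[0,0,0],[-0.03,0,-0.2],1.5],
    [[0,0,0],[-0.03,0,-0.2],1.5],
    [[0,0,0],[-0.03,0,-0.2],1.5]
  ]
}}

```text
time: 7.8
position: [520.9, 1.3, 122.5]
tool_rot: [0.979, 0.206, -0.0, 0.0]
contact_force: [-14.5, 3.0, 31.5]
opening: 22.7
grip_force: 102.9
```

```bash
python3 - <<'E'
from h import *
import cv2
s=robot.camera("side")[175:285,230:360,::-1]
cv2.imwrite("pics/c5.png",cv2.resize(s,None,fx=5,fy=5,interpolation=3))
o=robot.get_obs();print(o["position"],o["contact_force"])
E
```

```text
[520.95415919   1.31721674 122.53981158] [-14.96618662   2.66336989  30.36083361]
```

View pics/c5.png

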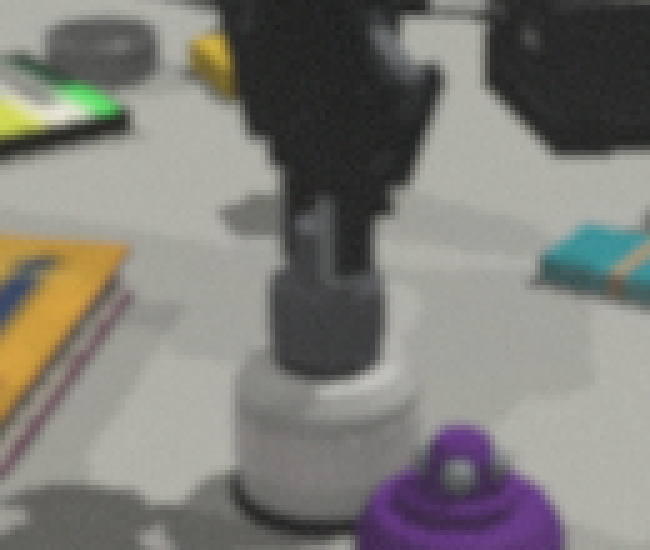

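The cap (crop 272–384, 270–378) sits upright and centred, down on the white pot's shoulder. The fingers are still pressing it with 30 N, so I'm handing the job in.

```bash
python3 -c "
from cell import robot
print(robot.finish_job())"
```

```text
the job is handed in; nothing more can be done
None
```

The wide cap is snapped onto the white glue pot, upright and pressed to its hard stop, and I handed the job in with the gripper still holding it down at about 30 N; the judging result was not shown.

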